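# Scribe one copper petal and index the blank three clicks to the next

### The arm

A 7-joint arm with a two-finger parallel gripper is mounted at the origin on the work surface. World frame = base frame: x ahead of the robot, y to its left, z up, the work surface at z = 0. Lengths are in m, angles in rad, forces in N, time in s.
With the tool pointing down it reaches from about 0.4 to 0.85 m from the base axis. Payload 4.5 kg.
Tool frame: the origin (TCP) lies midway between the tips of the shut fingers; the grasp point (between the pads) lies 19 mm behind it (r.hold_point_z is the distance from the TCP to the grasp point, in m); z points along the fingers, y is the direction in which the jaws open and shut (so a half turn about z gives the same grasp; the last joint's range is limited). The gripper opens to 88 mm and grips with 3 to 60 N. Pads are 18 mm wide; open, the fingers measure 123 mm over their backs; the gripper's body (75 mm by 187 mm) begins 45 mm behind the grasp point.
Start: joints at [1.247, 0.689, -0.195, 1.565, 0.157, 0.902, -0.215], TCP at [0.219, -0.585, 0.206] pointing down, gripper open.
Joint ranges: [-3.01, 3.01], [-0.46, 2.08], [-1.47, 1.51], [0.13, 2.56], [-1, 4.14], [0.04, 2.09], [-2.66, 2.66]. Speed limits (rad/s): [2.57, 2.57, 3.14, 3.14, 3.14, 3.14, 3.14].

### API

Orientations are given as a unit quaternion [x, y, z, w].
In Python, from plant import r gives the robot as it stands. The module is installed in compiled form; this text tells all that it offers.
- The arm moves only by the tool move_arm, never from a script. Its arguments are lists of equal length, an entry for each row: "turn": the turn, a rotation vector about the tool's x, y, z in units of 2 pi rad (1.0 is 2 pi rad), a list of three; "dp": the shift along the tool's x, y, z in units of 2.5 cm (1.0 is 2.5 cm), a list of three; "jaw": the closure, from -1 (fully open) to 1 (shut), so that 0 is half open. In form: {"turn": [[wx, wy, wz], ...], "dp": [[x, y, z], ...], "jaw": [jaw, ...]}. A call has 1 to 10 rows; each row shifts and turns the commanded pose from where the row before left it, along the tool's axes as they then stand; what a row does not reach is not made up. A row lasts 1/12 s, in which the tool goes at most 41.7 mm and 7.16 degrees, less where a joint would pass 70% of its speed; a pose out of reach is approached as far as the arm can. A call with a number of a shift or a turn outside -1 to 1 is refused whole. A call with a gripper value outside its range is refused whole. The fingers move at their own pace and stop on an object; "newtons" is the grip in N (left out, the last holds). Time passes only in rows, so rows that do not move let the fingers close. It gives the time, the measured TCP pose, the force and the opening at its end, in the units of the state.
- r.get_state(): the state, without advancing time (a new reading comes with each control period).
- r.snapshot(name): name is "scene" or "top" or "wrist"; returns a dict with "frame" (480x640x3 uint8, blue, green, red), "mtx" (3x3 intrinsics, pixels), "origin" and "orientation" of the camera in the world; the wrist camera has in their place "tool_from_camera" (4x4, takes a point from camera to tool coordinates, whose origin is the TCP and whose axes are the flange's). Camera axes: x right, y up, looking along -z (the intrinsics and any distortion apply to the point x, -y, -z); pixel columns grow to the right and rows downward; lengths in m; the calibration is good to about 2 mm. A picture is of the moment at which its call begins: read the wrist's pose just before it. There is no depth.
- r.finish_job(): hands the job in, once; it reports no verdict.
The state is a dict: "clock": time; "q": joint angles; "qd": joint speeds; "joint_torque": joint torques, N m; "tool_pos": TCP position; "eef_rot": TCP orientation; "contact_force": force on the tool from outside, world axes, zero at the start; "moment": the same for the moment, N m; "opening": opening from 0.0 (shut) to 1.0 (fully open).
Only numpy, scipy, OpenCV 4.12 (cv2) and the standard library are available. Lean on these libraries where they do the work, as an engineer would, in place of code of your own. Each camera call takes 0.05 s, during which the arm holds its last target.

### The job

A five-petal copper blank is clamped in the indexing head. First draw the scriber by its upright handle slowly and steadily (about 2 cm a second) along the petal's seam, away from the knob, all the way out to the end of its slot. Then, leaving it out there, grip the bar of the knob and turn it clockwise, seen from above, click by click, resting about half a second in each stop, to the third click from home and no further, and finish while still holding the bar there; leave the other things on the bench alone.

Things in the scene. Friction and masses are not known exactly. Their poses are not given: they have to be found in the camera images.
- index_head: Grey indexing head fixed to the bench, turned up to 35 degrees either way. Origin on the bench surface on the knob's vertical axis; z up. Bed 160 mm (x) by 300 mm (y +85 to -215). A bridge of two rails with a slot between, tops at 92 mm, runs along -y from 58 to 208 mm off the axis, on a post. The five-petal copper blank (250 mm across, top at 68 mm) turns with the knob under it.
- scriber_slide (a joint): Slide of the scriber, m: 0 at the inner end of the slot (handle axis 75 mm from the knob axis), 0.065 at the outer end (hard stop, 140 mm from the knob axis). Grows towards the head's -y. Stays where it is left; about 1.5 N friction plus 15 N per m/s. It starts between 0 and 0.012.
- scriber_grip (a point): Where to grip the scriber: on the axis of its dark steel upright round handle, 15 mm diameter, 103 to 147 mm above the bench; this point at 130 mm. Below it a sled 34 by 26 mm rides on the rails, its top at 103 mm. It only slides along the head's y. Grip it across the slot (fingers closing along the head's x).
- dial (a joint): Knob angle (with copper blank), rad: 0 at home, where it starts; grows clockwise from above. A click stop every 24 degrees: 0.419 first, 0.838 second, 1.257 third, then three more; hard stops at -0.08 and 2.59. It pulls itself into the nearest stop; passing on takes about 0.11 N m, greatest a quarter click past a stop; halfway between stops it snaps over to the next.
- grip_bar: Black knob on the axis: a disc 52 mm across, 112 to 118 mm above the bench, and on it an upright bar 14 mm thick (its x), 44 mm long (its y), topping out at 156 mm. Origin: on the axis, at the disc's underside; z up. Close the fingers along its x. At home its axes match the head's; it turns with the dial. A small nose at its -y end points to the bridge at home.
- bar_grip (a point): Point on the knob's axis inside the bar where to grip it, 142 mm above the bench (14 mm below the bar's top).
- pliers: Bystander: flat-nose pliers with red handles, 200 mm long, lying on the bench. Leave alone.
- jar: Bystander: red closed jar, 68 mm across, 95 mm tall, standing. Leave alone.
- planish_block: Bystander: wooden block 90 by 50 by 30 mm. Leave alone.

How it is judged:
By the outcome, as a careful person would: the job done as asked, in the order asked, and still so for the second after the job is handed in, while the arm keeps its last pose, push and grip.
It also fails if it takes over 51 s, if anything falls off the work surface, if the arm or the gripper's body presses on something with over 40 N, if the wrist force passes 120 N, or if a joint passes its speed limit or range.

## Working session

There is one attempt and no reset: what is moved stays moved. The work goes in short steps, Python scripts to look and compute and a tool call to move; the robot and the scene stay as the last step left them, time stands still between calls to the robot, and variables do not carry over. Pictures are saved under pics/ and viewed, and the job is handed in when it is done.

Besides the shell and the picture viewer there is one more tool, called as a command line: name --argument value ..., lists and objects as JSON in quotes. move_arm: Moves the arm, as the interface text tells. Shifts and turns lie within -1 to 1; 1 stands for 2.5 cm of shift or 2 pi rad of turn. Its arguments: {"type":"object","properties":{"turn":{"type":"array","items":{"type":"array","items":{"type":"number","minimum":-1,"maximum":1}}},"dp":{"type":"array","items":{"type":"array","items":{"type":"number","minimum":-1,"maximum":1}}},"jaw":{"type":"array","items":{"type":"number"}},"newtons":{"type":"number"}},"required":["turn","dp","jaw"]}

```bash
mkdir -p pics
python3 - <<'E'
from plant import r
import cv2
print(r.get_state(), r.hold_point_z)
for n in ["scene","top"]:
    s=r.snapshot(n); cv2.imwrite(f"pics/{n}0.png",s["frame"]); print(n,s["mtx"],s["origin"],s["orientation"],[k for k in s])
E
```

```text
{'clock': 0.0, 'q': array([ 1.24677657,  0.68997404, -0.19451369,  1.56630315,  0.15731458,
        0.90246166, -0.21514076]), 'qd': array([ 1.29414366e-05, -5.03989120e-04,  1.74321712e-03,  1.28226986e-03,
        2.04595581e-03,  1.15571280e-03, -1.14904656e-03]), 'joint_torque': array([-1.73650747e-06, -5.27556074e+01, -1.26667053e+00, -1.53424591e+01,
       -5.25315560e-02,  6.47700741e-03,  1.89824145e-04]), 'tool_pos': array([ 0.21861468, -0.58481834,  0.20502715]), 'eef_rot': array([ 9.84033673e-01,  1.77980226e-01, -2.21041763e-04, -8.48496475e-04]), 'contact_force': array([0.60360215, 0.91531513, 0.66373618]), 'moment': array([ 0.00010836,  0.02034381, -0.04060324]), 'opening': 0.9977666021619773} 0.0187
scene [[465.83249539   0.         317.03651849]
 [  0.         465.83249539 243.30143409]
 [  0.           0.           1.        ]] [ 1.30957001 -0.3742514   0.73150228] [0.37957712 0.23671755 0.46417379 0.76447937] ['frame', 'mtx', 'origin', 'orientation']
top [[445.45953312   0.         321.52934838]
 [  0.         445.45953312 247.9951805 ]
 [  0.           0.           1.        ]] [ 4.25863719e-01 -4.24961314e-04  1.26454848e+00] [-0.03747563  0.03529185  0.70774902 -0.70458597] ['frame', 'mtx', 'origin', 'orientation']
```

View pics/scene0.png

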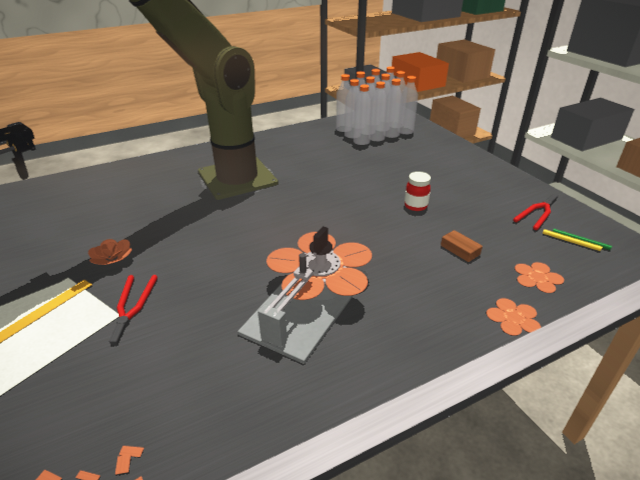

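View pics/top0.png

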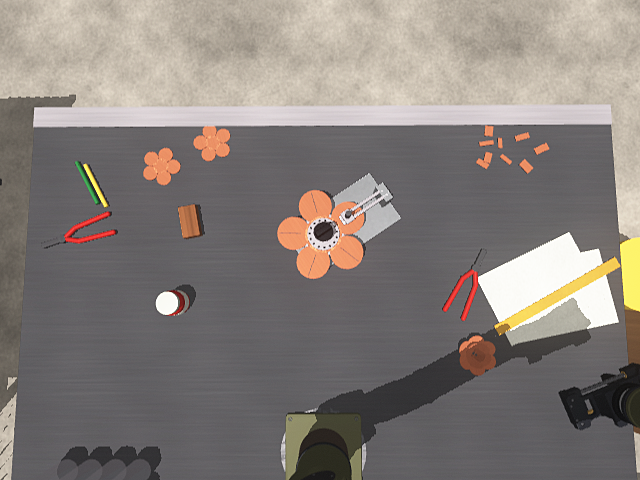

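The top view shows the knob near (322,233), the scriber handle near (349,215), and the bridge running toward (385,190). I'll zoom in to measure.

Run:
```python
import cv2
a=cv2.imread("pics/top0.png")[165:285,270:410]
cv2.imwrite("pics/topz.png",cv2.resize(a,None,fx=5,fy=5,interpolation=cv2.INTER_CUBIC))
a=cv2.imread("pics/scene0.png")[220:365,230:380]
cv2.imwrite("pics/scz.png",cv2.resize(a,None,fx=4,fy=4,interpolation=cv2.INTER_CUBIC))
```

```text
(no output)
```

View pics/topz.png

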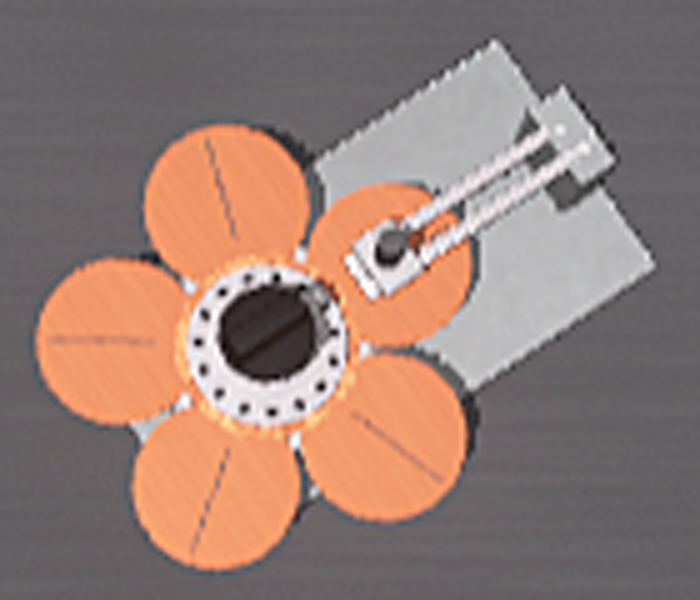

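View pics/scz.png

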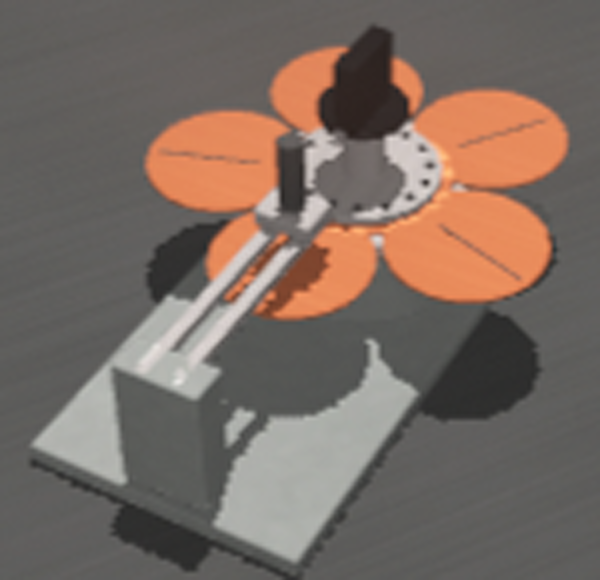

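```bash
cat > h.py <<'E'
import numpy as np
from scipy.spatial.transform import Rotation as R
def ray(s,uv,z):
    K=s["mtx"];d=np.array([(uv[0]-K[0,2])/K[0,0],-(uv[1]-K[1,2])/K[1,1],-1])
    if "origin" in s: Rm=R.from_quat(s["orientation"]).as_matrix();o=np.array(s["origin"])
    else: Rm=s["R"];o=s["o"]
    d=Rm@d
    return o+d*(z-o[2])/d[2]
E
python3 - <<'E'
from plant import r
import cv2,numpy as np
from h import *
s=r.snapshot("top");f=s["frame"]
hsv=cv2.cvtColor(f,cv2.COLOR_BGR2HSV)
m=cv2.inRange(hsv,(5,100,120),(20,255,255));m[:, :265]=0;m[:,385:]=0;m[:180]=0;m[290:]=0
# petals' outer: fit to hull circle
pts=np.column_stack(np.nonzero(m))[:,::-1].astype(np.float32)
c,rad=cv2.minEnclosingCircle(pts)
print("blank c",c,rad,ray(s,c,.068), rad*2/445.46*(1.2645-.068))
# dark disc
g=f.max(2);d=(g<50).astype(np.uint8);n,l,st,ce=cv2.connectedComponentsWithStats(d)
for i in range(1,n):
    if st[i,4]>15 and 270<ce[i,0]<410 and 170<ce[i,1]<290: print(st[i],ce[i],ray(s,ce[i],.118))
P=lambda u,v,z:ray(s,(270+u/5,165+v/5),z)
print("handle top",P(392,238,.147))
for a,b in [((493,40),(318,155)),((655,265),(470,390)),((493,40),(655,265)),((408,217),(550,128)),((428,257),(580,155))]:
    e=P(*b,.012)-P(*a,.012);print(np.degrees(np.arctan2(e[1],e[0])),np.hypot(*e[:2]))
print("bed end mid",(P(493,40,.012)+P(655,265,.012))/2)
print("post end mid",(P(563,85,.092)+P(615,158,.092))/2)
s2=r.snapshot("scene")
Q=lambda u,v,z:ray(s2,(230+u/4,220+v/4),z)
print("scene handle top",Q(292,139,.147),"bar top",Q(378,42,.156))
print(r.get_state()["clock"])
E
```

```text
blank c (322.74566650390625, 234.30165100097656) 45.86475372314453 [ 5.86776393e-01 -4.47405386e-04  6.80000000e-02] 0.24638431208073644
[314 222  19  17  63] [321.50793651 231.49206349] [0.58742772 0.00273473 0.118     ]
handle top [ 0.63148818 -0.06592598  0.147     ]
123.44773604857751 0.1211910968229449
123.78783213917325 0.12782605438540334
-145.55631580975287 0.1593977391237196
-57.92774906624923 0.09663972596239634
-56.20462368233435 0.10545596925246724
bed end mid [ 0.70574654 -0.17820767  0.012     ]
post end mid [ 0.70445047 -0.17541702  0.092     ]
scene handle top [ 0.63452659 -0.06564616  0.147     ] bar top [0.59105676 0.00670833 0.156     ]
0.2
```

move_arm --turn '[[0,0,0],[0,0,0],[0,0,0],[0,0,0],[0,0,0],[0,0,0],[0,0,0],[0,0,0],[0,0,0],[0,0,0]]' --dp '[[0.5,-0.3,0],[0.95,-0.57,0],[0.95,-0.57,0],[0.95,-0.57,0],[0.95,-0.57,0],[0.95,-0.57,0],[0.95,-0.57,0],[0.95,-0.57,0],[0.95,-0.57,0],[0.95,-0.57,0]]' --jaw '[-1,-1,-1,-1,-1,-1,-1,-1,-1,-1]' --newtons 20

```text
clock: 1.03
tool_pos: [0.3843, -0.3765, 0.2059]
eef_rot: [0.984, 0.178, 0.0, -0.0]
contact_force: [1.1, -0.6, 0.3]
opening: 1.001
```

move_arm --turn '[[0,0,0],[0,0,0],[0,0,0],[0,0,0],[0,0,0],[0,0,0],[0,0,0],[0,0,0],[0,0,0],[0,0,0]]' --dp '[[0.95,-0.57,0],[0.95,-0.57,0],[0.95,-0.57,0],[0.95,-0.57,0],[0.95,-0.57,0],[0.95,-0.57,0],[0.95,-0.57,0],[0.95,-0.57,0],[0.95,-0.57,0],[0.95,-0.57,0]]' --jaw '[-1,-1,-1,-1,-1,-1,-1,-1,-1,-1]'

```text
clock: 1.87
tool_pos: [0.5563, -0.1597, 0.2059]
eef_rot: [0.984, 0.178, -0.0, -0.0]
contact_force: [1.0, -0.0, 0.5]
opening: 0.998
```

move_arm --turn '[[0,0,-0.019],[0,0,-0.019],[0,0,-0.019],[0,0,-0.019],[0,0,-0.019],[0,0,-0.019],[0,0,-0.019],[0,0,-0.019],[0,0,-0.019],[0,0,-0.019]]' --dp '[[0,0,0],[0,0,0],[0,0,0],[0,0,0],[0,0,0],[0,0,0],[0,0,0],[0,0,0],[0,0,0],[0,0,0]]' --jaw '[-1,-1,-1,-1,-1,-1,-1,-1,-1,-1]'

```text
clock: 2.7
tool_pos: [0.5555, -0.161, 0.2059]
eef_rot: [0.711, 0.703, 0.0, -0.0]
contact_force: [0.7, -0.6, -0.6]
opening: 1.001
```

move_arm --turn '[[0,0,-0.019],[0,0,-0.019],[0,0,-0.019],[0,0,-0.019],[0,0,-0.019],[0,0,0],[0,0,0]]' --dp '[[0,0,0],[0,0,0],[0,0,0],[0,0,0],[0,0,0],[0,0,0],[0,0,0]]' --jaw '[-1,-1,-1,-1,-1,-1,-1]'

```text
clock: 3.28
tool_pos: [0.5556, -0.1615, 0.2058]
eef_rot: [0.477, 0.879, 0.0, -0.0]
contact_force: [0.1, 0.0, -0.9]
opening: 0.996
```

```bash
cat >> h.py <<'E'
def wrist(r):
    st=r.get_state(); s=r.snapshot("wrist")
    T=np.eye(4);T[:3,:3]=R.from_quat(st["eef_rot"]).as_matrix();T[:3,3]=st["tool_pos"]
    C=T@np.array(s["tool_from_camera"]); s["R"]=C[:3,:3];s["o"]=C[:3,3]; return st,s
def proj(s,p):
    K=s["mtx"];c=s["R"].T@(np.array(p)-s["o"]); return K[0,2]+K[0,0]*c[0]/-c[2], K[1,2]-K[1,1]*c[1]/-c[2]
def ang(st):
    M=R.from_quat(st["eef_rot"]).as_matrix(); return np.degrees(np.arctan2(M[1,:2],M[0,:2]))
E
python3 - <<'E'
from plant import r
from h import *
import cv2,pickle
st,s=wrist(r);cv2.imwrite("pics/w1.png",s["frame"]);pickle.dump(s,open("w1.pkl","wb"))
print(st["clock"],st["tool_pos"],st["q"],"axes x,y deg",ang(st))
print(s["mtx"],s["tool_from_camera"],s["o"])
print(proj(s,(.632,-.066,.147)),proj(s,(.587,.001,.156)))
E
```

```text
3.2833 [ 0.5555806  -0.16148208  0.20575332] [ 0.57784019  0.69102984 -0.65498629  1.69519284  0.50432481  0.93090881
  0.30023093] axes x,y deg [122.96187144  32.96186491]
[[409.10577327   0.         325.52833557]
 [  0.         409.10577327 241.69252986]
 [  0.           0.           1.        ]] [[-5.82410157e-04  9.49076748e-01  3.15044420e-01  8.22685933e-02]
 [ 9.99999525e-01  3.06652840e-04  9.24862596e-04  8.30240109e-05]
 [ 7.81156320e-04  3.15044809e-01 -9.49076476e-01 -1.79091596e-01]
 [ 0.00000000e+00  0.00000000e+00  0.00000000e+00  1.00000000e+00]] [ 0.51093294 -0.09253157  0.38490226]
(np.float64(524.0278572410875), np.float64(184.56940064920394)) (np.float64(554.0799240436017), np.float64(28.304310426376077))
```

View pics/w1.png

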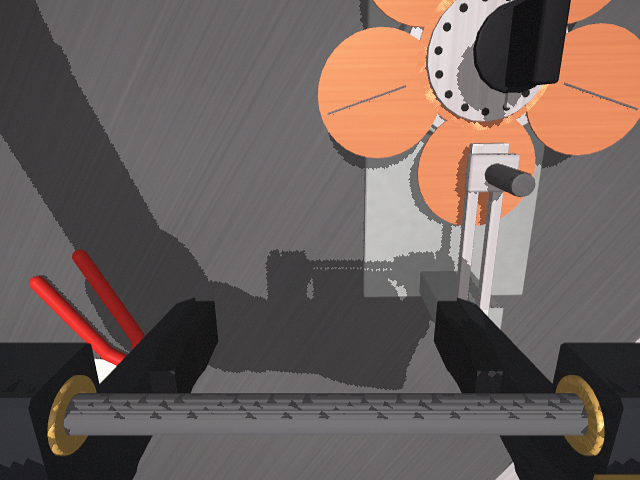

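Run:
```python
from h import *
import pickle,cv2
s=pickle.load(open("w1.pkl","rb"))
for a,b,z in [((365,160),(364,296),.012),((542,165),(523,295),.012),((470,195),(459,297),.092),((502,195),(491,310),.092),((488,195),(481,297),.092)]:
    e=ray(s,b,z)-ray(s,a,z);print(np.degrees(np.arctan2(e[1],e[0])))
print(ray(s,(523,183.5),.147))
a=s["frame"][0:220,400:640];cv2.imwrite("pics/w1z.png",cv2.resize(a,None,fx=2.7,fy=2.7))
```

```text
-55.760230391328726
-55.98370083517705
-56.79786093413586
-54.702689156917295
-53.79603945731936
[ 0.63107272 -0.06585039  0.147     ]
```

View pics/w1z.png

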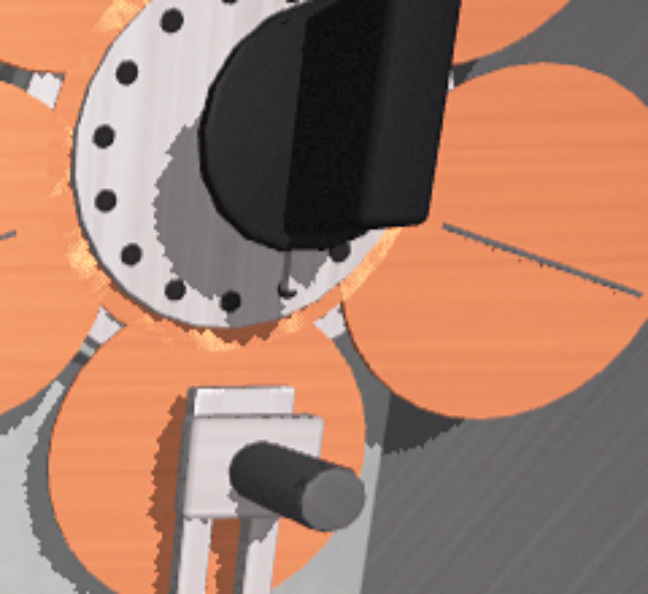

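move_arm --turn '[[0,0,-0.003],[0,0,0],[0,0,0],[0,0,0],[0,0,0],[0,0,0],[0,0,0],[0,0,0]]' --dp '[[0.15,0.45,0],[0.26,0.77,0],[0.26,0.77,0],[0.26,0.77,0],[0.26,0.77,0],[0.26,0.77,0],[0.11,0.32,0],[0,0,0]]' --jaw '[-1,-1,-1,-1,-1,-1,-1,-1]'

```text
clock: 4.0
tool_pos: [0.6309, -0.0615, 0.206]
eef_rot: [0.466, 0.885, 0.001, 0.0]
contact_force: [-0.4, 0.0, 0.3]
opening: 1.002
```

Run:
```python
from plant import r
from h import *
import cv2,pickle
st,s=wrist(r);cv2.imwrite("pics/w2.png",s["frame"])
print(st["clock"],st["tool_pos"],"axes",ang(st),proj(s,(.6313,-.066,.147)),proj(s,(.6313,-.066,.130)))
```

```text
4.0 [ 0.63085134 -0.06146228  0.20599986] axes [124.39448825  34.39435012] (np.float64(322.0067498524851), np.float64(252.89074171772594)) (np.float64(322.1786227258596), np.float64(244.10966413603924))
```

View pics/w2.png

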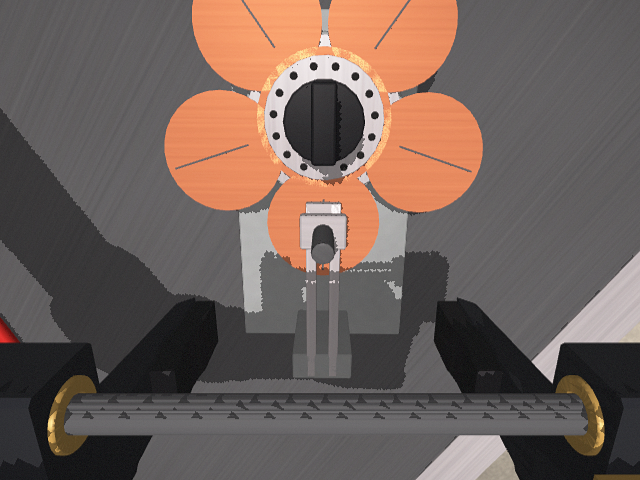

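Run:
```python
from plant import r
from h import *
st,s=wrist(r)
print(st["clock"],st["tool_pos"],ang(st))
print("handle",ray(s,(322.5,252.5),.147)); 
a=ray(s,(310.5,80.5),.156);b=ray(s,(336.,80.5),.156);c=ray(s,(311,165),.156);d=ray(s,(336,165),.156)
print((a+b+c+d)/4,[np.linalg.norm(x) for x in(a-b,a-c)]); e=(c+d-a-b);print(np.degrees(np.arctan2(e[1],e[0])))
e=ray(s,(322,370),.092)-ray(s,(322,285),.092);print(np.degrees(np.arctan2(e[1],e[0])))
```

```text
4.05 [ 0.62985563 -0.06392425  0.20575728] [124.28461769  34.28461726]
handle [ 0.63027942 -0.06812685  0.147     ]
[ 0.58770394 -0.00431798  0.156     ] [np.float64(0.013292198140131337), np.float64(0.043691672450214464)]
-55.66729386899699
-55.90432941710321
```

move_arm --turn '[[0,0,0],[0,0,0],[0,0,0],[0,0,0],[0,0,0],[0,0,0],[0,0,0],[0,0,0]]' --dp '[[-0.1,0,0.3],[0,0,0.6],[0,0,0.6],[0,0,0.6],[0,0,0.6],[0,0,0.6],[0,0,0.45],[0,0,0]]' --jaw '[-1,-1,-1,-1,-1,-1,-1,-1]'

```text
clock: 4.77
tool_pos: [0.6286, -0.0694, 0.1092]
eef_rot: [0.469, 0.883, -0.002, -0.002]
contact_force: [-0.8, -0.7, 0.2]
opening: 0.998
```

move_arm --turn '[[0,0,0],[0,0,0]]' --dp '[[0,0,0],[0,0,0]]' --jaw '[0.3,0.3]'

```text
clock: 4.93
tool_pos: [0.6315, -0.0678, 0.1128]
eef_rot: [0.468, 0.884, 0.0, 0.001]
contact_force: [-0.2, 0.5, 0.8]
opening: 0.874
```

Run:
```python
from plant import r
from h import *
import cv2
st,s=wrist(r);cv2.imwrite("pics/w3.png",s["frame"])
print(st["clock"],st["tool_pos"],st["opening"],st["contact_force"],ang(st),proj(s,(.6313,-.066,.147)))
```

```text
4.9333 [ 0.6315047  -0.06784335  0.11275742] 0.8743173729160877 [-0.21880994  0.48769413  0.83102855] [124.13818909  34.13822868] (np.float64(327.9665895709489), np.float64(319.3378122547729))
```

View pics/w3.png

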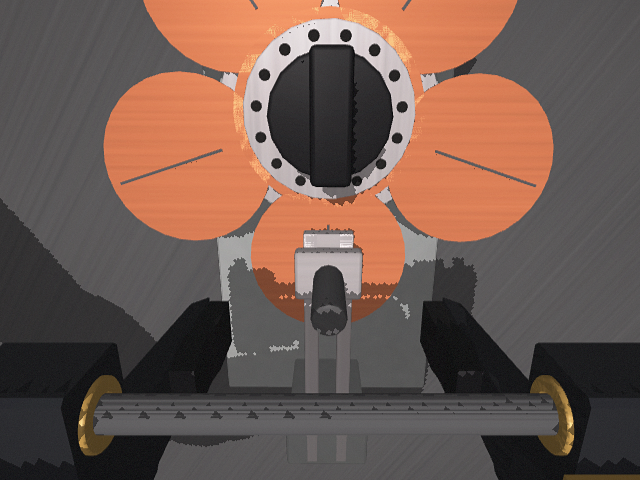

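move_arm --turn '[[0,0,0],[0,0,0],[0,0,0],[0,0,0],[0,0,0],[0,0,0],[0,0,0],[0,0,0]]' --dp '[[0,0,0],[0,0,0],[0,0,0],[0,0,0],[0,0,0],[0,0,0],[0,0,0],[0,0,0]]' --jaw '[1,1,1,1,1,1,1,1]' --newtons 20

```text
clock: 5.65
tool_pos: [0.631, -0.0674, 0.112]
eef_rot: [0.468, 0.884, -0.0, -0.0]
contact_force: [0.2, 0.6, -0.7]
opening: 0.226
```

move_arm --turn '[[0,0,0],[0,0,0],[0,0,0],[0,0,0]]' --dp '[[0,0,0],[0,0,0],[0,0,0],[0,0,0]]' --jaw '[1,1,1,1]'

```text
clock: 5.98
tool_pos: [0.6322, -0.0666, 0.1122]
eef_rot: [0.468, 0.884, 0.001, 0.001]
contact_force: [5.4, 2.5, -2.0]
opening: 0.13
```

Run:
```python
from plant import r
from h import *
import cv2
st,s=wrist(r);cv2.imwrite("pics/w4.png",s["frame"])
print(st["clock"],st["tool_pos"],st["opening"],st["contact_force"],ang(st))
```

```text
5.9833 [ 0.63215217 -0.06663687  0.11222816] 0.13013288002646614 [ 5.38381934  2.50923959 -2.00289503] [124.2030443   34.20307352]
```

View pics/w4.png

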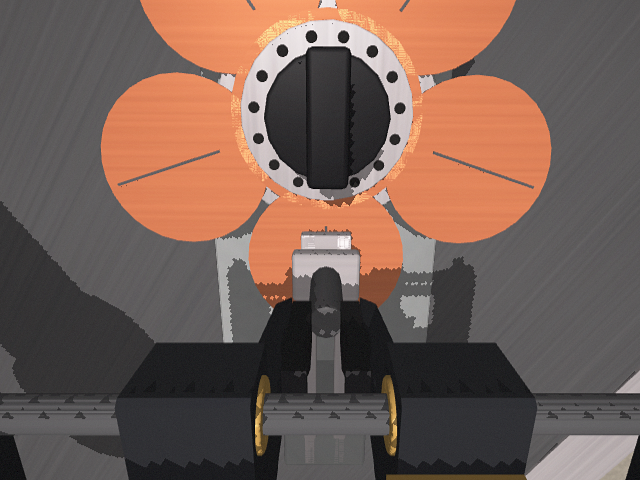

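move_arm --turn '[[0,0,0],[0,0,0],[0,0,0],[0,0,0],[0,0,0],[0,0,0],[0,0,0],[0,0,0],[0,0,0],[0,0,0]]' --dp '[[-0.01,0.05,0],[-0.03,0,0],[-0.05,0,0],[-0.067,0,0],[-0.067,0,0],[-0.067,0,0],[-0.067,0,0],[-0.067,0,0],[-0.067,0,0],[-0.067,0,0]]' --jaw '[1,1,1,1,1,1,1,1,1,1]'

```text
clock: 6.87
tool_pos: [0.6401, -0.0785, 0.1121]
eef_rot: [0.468, 0.884, -0.0, 0.0]
contact_force: [0.3, 3.6, 0.3]
opening: 0.129
```

move_arm --turn '[[0,0,0],[0,0,0],[0,0,0],[0,0,0],[0,0,0],[0,0,0],[0,0,0],[0,0,0],[0,0,0],[0,0,0]]' --dp '[[-0.067,0,0],[-0.067,0,0],[-0.067,0,0],[-0.067,0,0],[-0.067,0,0],[-0.067,0,0],[-0.067,0,0],[-0.067,0,0],[-0.067,0,0],[-0.067,0,0]]' --jaw '[1,1,1,1,1,1,1,1,1,1]'

```text
clock: 7.7
tool_pos: [0.6494, -0.0924, 0.1121]
eef_rot: [0.468, 0.884, -0.0, 0.0]
contact_force: [1.3, 3.1, 1.4]
opening: 0.133
```

move_arm --turn '[[0,0,0],[0,0,0],[0,0,0],[0,0,0],[0,0,0],[0,0,0],[0,0,0],[0,0,0],[0,0,0],[0,0,0]]' --dp '[[-0.067,0,0],[-0.067,0,0],[-0.067,0,0],[-0.067,0,0],[-0.067,0,0],[-0.067,0,0],[-0.067,0,0],[-0.067,0,0],[-0.067,0,0],[-0.067,0,0]]' --jaw '[1,1,1,1,1,1,1,1,1,1]'

```text
clock: 8.53
tool_pos: [0.6588, -0.1063, 0.1121]
eef_rot: [0.468, 0.884, -0.0, -0.0]
contact_force: [-0.6, 2.3, 2.5]
opening: 0.131
```

move_arm --turn '[[0,0,0],[0,0,0],[0,0,0],[0,0,0],[0,0,0],[0,0,0]]' --dp '[[-0.067,0,0],[-0.067,0,0],[-0.067,0,0],[-0.067,0,0],[-0.067,0,0],[-0.067,0,0]]' --jaw '[1,1,1,1,1,1]'

```text
clock: 9.03
tool_pos: [0.6643, -0.1147, 0.1121]
eef_rot: [0.468, 0.884, -0.0, -0.0]
contact_force: [0.0, 1.1, 3.0]
opening: 0.133
```

move_arm --turn '[[0,0,0],[0,0,0],[0,0,0]]' --dp '[[-0.067,0,0],[-0.067,0,0],[-0.067,0,0]]' --jaw '[1,1,1]'

```text
clock: 9.28
tool_pos: [0.6671, -0.1188, 0.112]
eef_rot: [0.468, 0.884, -0.0, -0.0]
contact_force: [-1.3, 1.9, 3.1]
opening: 0.136
```

move_arm --turn '[[0,0,0],[0,0,0],[0,0,0],[0,0,0]]' --dp '[[-0.067,0,0],[-0.067,0,0],[-0.067,0,0],[-0.067,0,0]]' --jaw '[1,1,1,1]'

```text
clock: 9.62
tool_pos: [0.6673, -0.1191, 0.1118]
eef_rot: [0.467, 0.884, 0.001, -0.005]
contact_force: [-11.1, 10.3, 9.0]
opening: 0.132
```

Run:
```python
from plant import r
from h import *
import cv2
st,s=wrist(r);cv2.imwrite("pics/w5.png",s["frame"])
print(st["clock"],st["tool_pos"],st["opening"],st["contact_force"],ang(st))
```

```text
9.6167 [ 0.66733298 -0.1190508   0.11184284] 0.13160227977533184 [-11.07703088  10.34041428   8.96787304] [124.35601765  34.35770524]
```

View pics/w5.png

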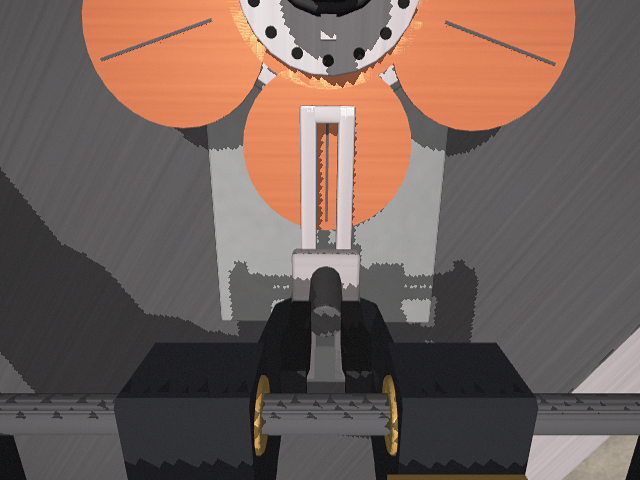

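The scriber has stalled at the outer stop with about 15 N back force. In the picture it is at the end of the slot, near (326,280). I'll relax the push, open the jaws and lift.

move_arm --turn '[[0,0,0],[0,0,0],[0,0,0],[0,0,0],[0,0,0],[0,0,0],[0,0,0],[0,0,0],[0,0,0],[0,0,0]]' --dp '[[0.06,0,0],[0.06,0,0],[0,0,0],[0,0,0],[0,0,0],[0,0,0],[0,0,0],[0,0,0],[0,0,0],[0,0,0]]' --jaw '[1,1,1,1,0,0,-0.2,-0.2,-0.2,-0.2]'

```text
clock: 10.5
tool_pos: [0.6694, -0.1221, 0.1119]
eef_rot: [0.468, 0.884, -0.0, 0.0]
contact_force: [-0.5, -0.1, 0.9]
opening: 0.564
```

move_arm --turn '[[0,0,0],[0,0,0],[0,0,0],[0,0,0],[0,0,0],[0,0,0],[0,0,0],[0,0,0],[0,0,0]]' --dp '[[0,0,-0.1],[0,0,-0.3],[0,0,-0.6],[0,0,-0.6],[0,0,-0.6],[0,0,-0.6],[0,0,-0.6],[0,0,-0.4],[0,0,0]]' --jaw '[-0.2,-0.2,-0.2,-0.2,-0.2,-0.2,-0.2,-0.2,-0.2]'

```text
clock: 11.25
tool_pos: [0.671, -0.1213, 0.2102]
eef_rot: [0.468, 0.884, 0.001, 0.002]
contact_force: [0.6, 0.3, 0.1]
opening: 0.601
```

Run:
```python
from plant import r
from h import *
import cv2,pickle
st,s=wrist(r);cv2.imwrite("pics/w6.png",s["frame"]);pickle.dump(s,open("w6.pkl","wb"))
print(st["clock"],st["tool_pos"],st["q"],st["opening"],st["contact_force"],ang(st))
```

```text
11.25 [ 0.67100838 -0.1212612   0.2101906 ] [ 0.41662188  0.82194024 -0.63723964  1.36079977  0.50665045  1.11712973
  0.31003145] 0.6007541830875655 [0.56569508 0.33172257 0.09228283] [124.16715919  34.16787874]
```

View pics/w6.png

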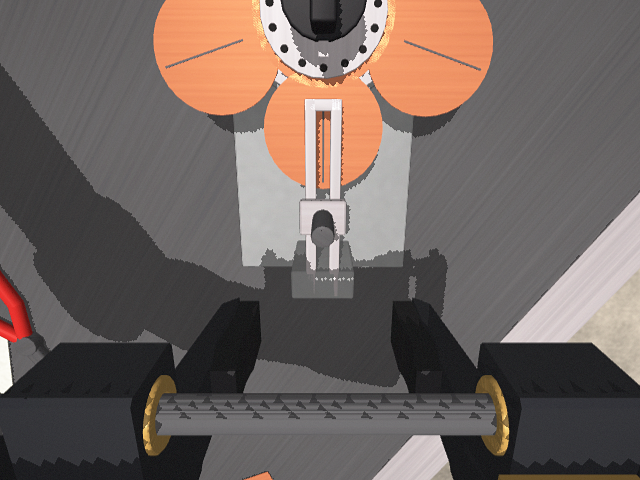

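Run:
```python
from h import *
import pickle
s=pickle.load(open("w6.pkl","rb"))
h=ray(s,(322.5,236.5),.147);a=np.radians(124.1);print(h,h[:2]+.14*np.array([np.cos(a),np.sin(a)]))
```

```text
[ 0.66670479 -0.1180643   0.147     ] [ 0.58821533 -0.00213586]
```

move_arm --turn '[[0,0,0],[0,0,0],[0,0,0],[0,0,0],[0,0,0],[0,0,0],[0,0,0],[0,0,0],[0,0,0],[0,0,0]]' --dp '[[0.4,-0.07,0],[0.8,0,0],[0.8,0,0],[0.8,0,0],[0.8,0,0],[0.8,0,0],[0.8,0,0],[0.4,0,0],[0.2,0,0],[0,0,0]]' --jaw '[-0.2,-0.2,-0.2,-0.2,-0.2,-0.2,-0.2,-0.2,-0.2,-0.2]'

```text
clock: 12.13
tool_pos: [0.5859, -0.002, 0.2068]
eef_rot: [0.467, 0.884, -0.0, -0.0]
contact_force: [-0.1, 0.2, -0.0]
opening: 0.6
```

move_arm --turn '[[0,0,0],[0,0,0],[0,0,0]]' --dp '[[0,0,0],[0,0,0],[0,0,0]]' --jaw '[-0.2,-0.2,-0.2]'

```text
clock: 12.38
tool_pos: [0.5869, -0.0039, 0.2068]
eef_rot: [0.469, 0.883, -0.0, 0.0]
contact_force: [0.1, -0.1, 0.4]
opening: 0.599
```

Run:
```python
from plant import r
from h import *
import cv2,pickle
st,s=wrist(r);cv2.imwrite("pics/w7.png",s["frame"]);pickle.dump(s,open("w7.pkl","wb"))
print(st["clock"],st["tool_pos"],st["q"],st["opening"],st["contact_force"],ang(st),proj(s,(.588,-.002,.156)))
```

```text
12.3833 [ 0.58693337 -0.00387999  0.20679876] [ 0.29146314  0.69774669 -0.64285173  1.66960698  0.49666531  0.94322453
  0.05684726] 0.5994331577987518 [ 0.13486262 -0.06306082  0.36878684] [124.0641798   34.06417304] (np.float64(329.0331516916741), np.float64(249.6093672562958))
```

View pics/w7.png

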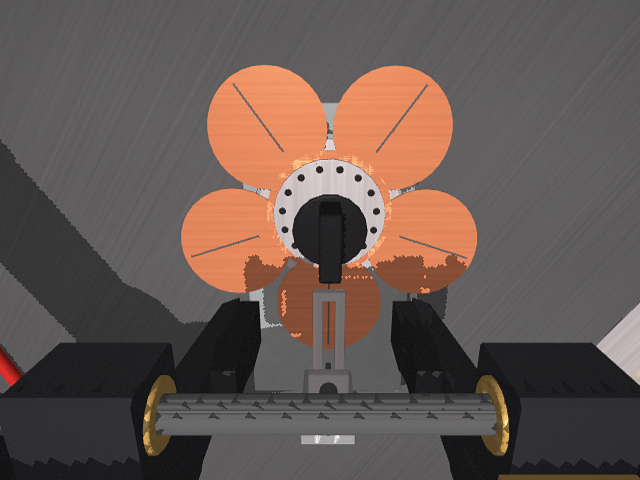

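Run:
```python
from h import *
import pickle,cv2
s=pickle.load(open("w7.pkl","rb"))
a=s["frame"][180:300,270:390].astype(float);a=np.clip(a*2.2,0,255).astype(np.uint8)
cv2.imwrite("pics/w7z.png",cv2.resize(a,None,fx=5,fy=5,interpolation=cv2.INTER_CUBIC))
a=np.radians(124.1);x=np.array([np.cos(a),np.sin(a)]);y=np.array([np.sin(a),-np.cos(a)])
for sx in(-1,1):
  for sy in(-1,1):
    p=np.r_[np.array([.588,-.002])+sx*.022*x+sy*.007*y,.156];u=np.array(proj(s,p));print(sx,sy,u,(u-[270,180])*5)
```

```text
-1 -1 [317.55811025 283.46075129] [237.79055125 517.30375644]
-1 1 [340.40160827 283.44477201] [352.00804134 517.22386003]
1 -1 [316.99917903 213.79321817] [234.99589516 168.96609083]
1 1 [341.18178795 213.77087784] [355.90893974 168.85438918]
```

View pics/w7z.png

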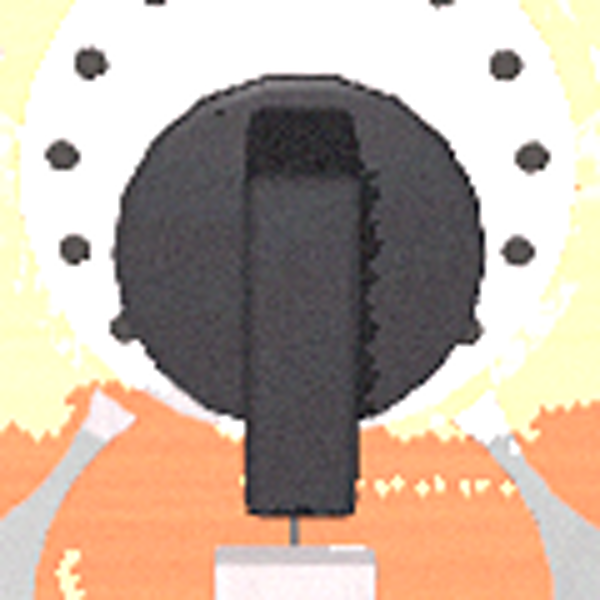

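move_arm --turn '[[0,0,0],[0,0,0],[0,0,0],[0,0,0],[0,0,0],[0,0,0],[0,0,0],[0,0,0],[0,0,0]]' --dp '[[0.02,0.08,0.3],[0,0,0.5],[0,0,0.6],[0,0,0.6],[0,0,0.6],[0,0,0.4],[0,0,0.2],[0,0,0],[0,0,0]]' --jaw '[-0.2,-0.2,-0.2,-0.2,-0.2,-0.2,-0.2,-0.2,-0.2]'

```text
clock: 13.18
tool_pos: [0.5881, -0.0009, 0.1272]
eef_rot: [0.468, 0.884, 0.0, 0.0]
contact_force: [-0.5, -0.2, 1.2]
opening: 0.599
```

move_arm --turn '[[0,0,0],[0,0,0],[0,0,0],[0,0,0]]' --dp '[[0,0,0],[0,0,0],[0,0,0],[0,0,0]]' --jaw '[-0.2,-0.2,-0.2,-0.2]'

```text
clock: 13.52
tool_pos: [0.5881, -0.001, 0.1276]
eef_rot: [0.468, 0.884, 0.0, 0.0]
contact_force: [-1.0, -0.4, -0.0]
opening: 0.6
```

Run:
```python
from plant import r
from h import *
import cv2,pickle
st,s=wrist(r);cv2.imwrite("pics/w8.png",s["frame"]);pickle.dump(s,open("w8.pkl","wb"))
print(st["clock"],st["tool_pos"],st["opening"],st["contact_force"],ang(st),proj(s,(.5887,-.0015,.156)))
```

```text
13.5167 [ 0.5880799  -0.00103144  0.12755055] 0.6002627089881821 [-1.02711836 -0.39280179 -0.03143009] [124.1776532  34.1776772] (np.float64(326.3778160192124), np.float64(317.4891066211498))
```

View pics/w8.png

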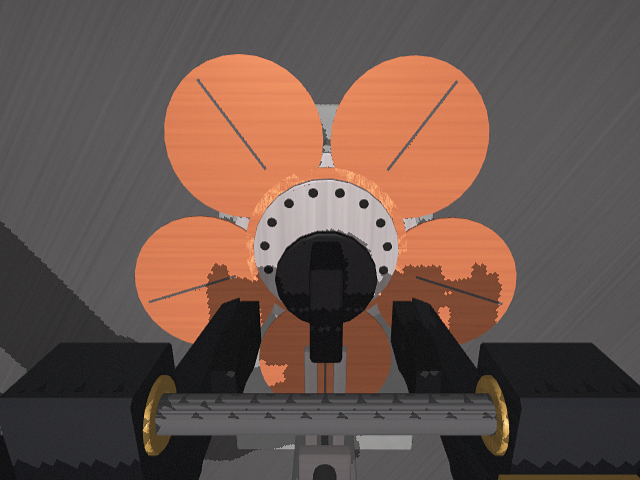

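move_arm --turn '[[0,0,0],[0,0,0],[0,0,0],[0,0,0],[0,0,0],[0,0,0],[0,0,0],[0,0,0],[0,0,0],[0,0,0]]' --dp '[[0,0,0.08],[0,0,0.08],[0,0,0],[0,0,0],[0,0,0],[0,0,0],[0,0,0],[0,0,0],[0,0,0],[0,0,0]]' --jaw '[-0.2,0.3,1,1,1,1,1,1,1,1]' --newtons 40

```text
clock: 14.4
tool_pos: [0.5882, -0.001, 0.1236]
eef_rot: [0.468, 0.884, 0.0, 0.0]
contact_force: [-0.7, 0.0, 4.1]
opening: 0.007
```

move_arm --turn '[[0,0,0],[0,0,0]]' --dp '[[0,0,0],[0,0,0]]' --jaw '[1,1]'

```text
clock: 14.57
tool_pos: [0.5881, -0.0009, 0.1236]
eef_rot: [0.468, 0.884, 0.0, 0.0]
contact_force: [-0.3, -0.1, 5.2]
opening: 0.004
```

Run:
```python
from plant import r
from h import *
st=r.get_state()
print(st["clock"],st["tool_pos"],st["q"],st["opening"],st["contact_force"],st["moment"],ang(st))
```

```text
14.5667 [ 0.58814173 -0.00094154  0.12358499] [ 0.24733527  0.80026619 -0.57485752  1.74577043  0.59216123  0.77446501
 -0.02775169] 0.0036914531291716395 [-0.2775267  -0.12644514  5.19670245] [-0.02499426 -0.03031325 -0.03491276] [124.18219105  34.18221672]
```

Run:
```python
from plant import r
from h import *
import cv2
st,s=wrist(r);cv2.imwrite("pics/w9.png",s["frame"])
s2=r.snapshot("scene");cv2.imwrite("pics/s9.png",cv2.resize(s2["frame"][150:360,200:460],None,fx=3,fy=2.8))
print(st["opening"],st["clock"],proj(s,(.5887,-.0015,.156)))
```

```text
0.0036914531291716395 14.5667 (np.float64(326.1479378007218), np.float64(322.39787644948126))
```

View pics/w9.png

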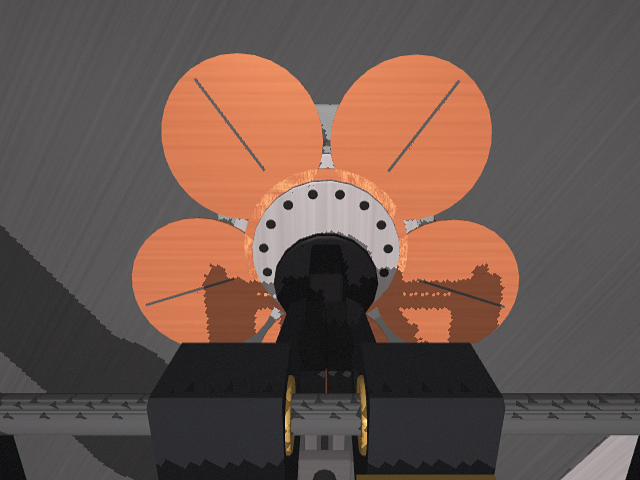

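View pics/s9.png

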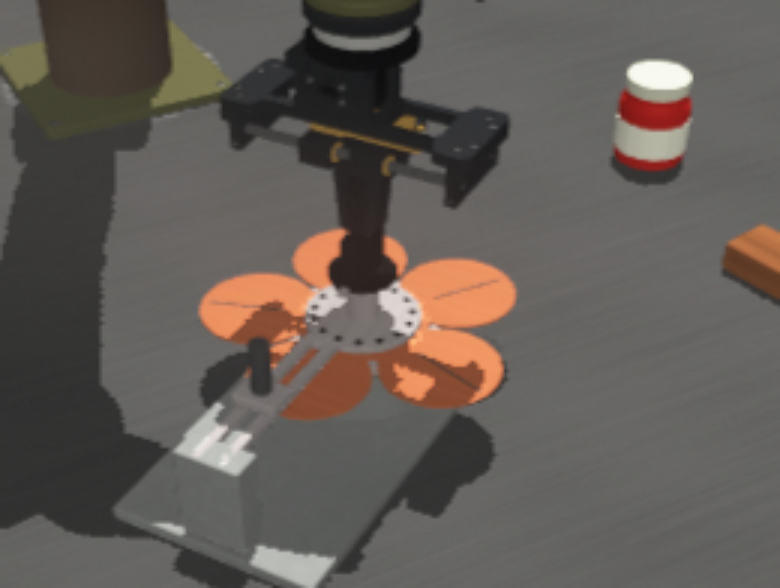

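move_arm --turn '[[0,0,0],[0,0,0],[0,0,0]]' --dp '[[0,0,0],[0,0,0],[0,0,0]]' --jaw '[1,1,1]' --newtons 15

```text
clock: 14.92
tool_pos: [0.5882, -0.0009, 0.1236]
eef_rot: [0.468, 0.884, 0.0, 0.0]
contact_force: [-0.9, 0.0, 7.1]
opening: 0.0
```

Run:
```python
from plant import r
from h import *
import cv2
st,s=wrist(r)
a=np.clip(s["frame"][220:420,220:430].astype(float)*2.5,0,255).astype(np.uint8)
cv2.imwrite("pics/w10.png",cv2.resize(a,None,fx=2.9,fy=2.9))
print(st["opening"],st["clock"],st["tool_pos"],st["contact_force"],st["moment"])
```

```text
0.0003829311767536621 14.9167 [ 0.58816288 -0.000948    0.12359055] [-8.96773904e-01  6.91980612e-03  7.10159149e+00] [-0.00742673  0.02708341 -0.00323828]
```

View pics/w10.png

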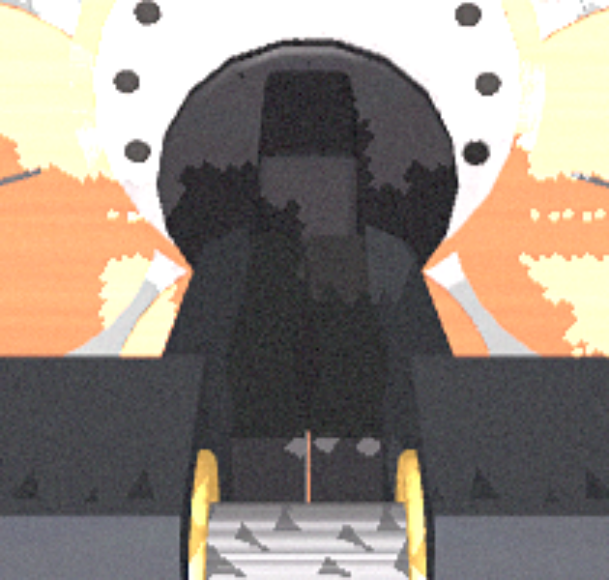

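move_arm --turn '[[0,0,0],[0,0,0],[0,0,0],[0,0,0]]' --dp '[[0,0,0],[0,0,0],[0,0,0],[0,0,0]]' --jaw '[0.4,0.4,0.4,0.4]'

```text
clock: 15.3
tool_pos: [0.5871, -0.0013, 0.1226]
eef_rot: [0.468, 0.884, -0.001, -0.001]
contact_force: [-0.8, 0.7, 1.0]
opening: 0.283
```

Run:
```python
from plant import r
from h import *
import cv2
st,s=wrist(r)
a=np.clip(s["frame"][180:420,180:470].astype(float)*2.5,0,255).astype(np.uint8)
cv2.imwrite("pics/w11.png",cv2.resize(a,None,fx=2.4,fy=2.4))
s2=r.snapshot("scene")
a=np.clip(s2["frame"][170:300,270:370].astype(float)*2.,0,255).astype(np.uint8)
cv2.imwrite("pics/s11.png",cv2.resize(a,None,fx=4.5,fy=4.5))
print(st["opening"],st["clock"],st["tool_pos"],st["contact_force"],st["moment"])
```

```text
0.28278376019461743 15.3 [ 0.58713904 -0.00129609  0.12255242] [-0.83958423  0.70022805  0.95844719] [-0.01008054 -0.1541986  -0.0327313 ]
```

View pics/w11.png

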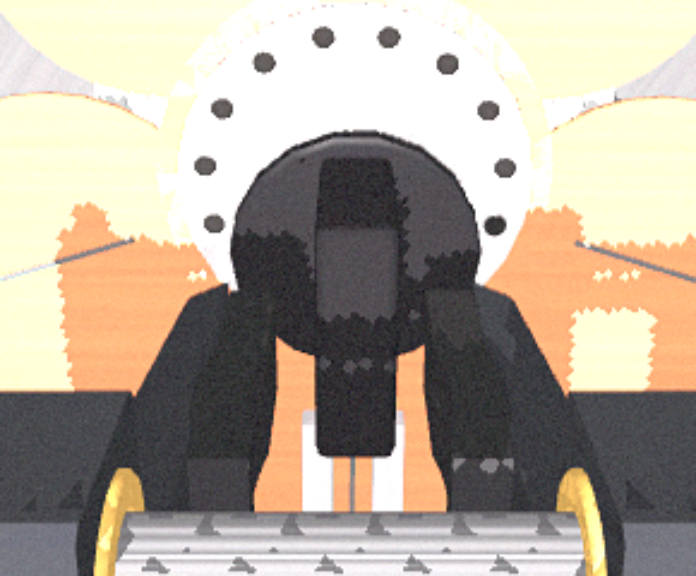

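View pics/s11.png

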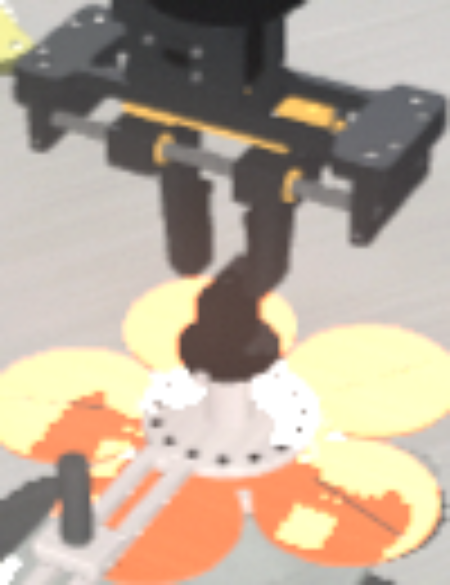

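Run:
```python
from plant import r
from h import *
import cv2
st,s=wrist(r)
M=R.from_quat(st["eef_rot"]).as_matrix();t=st["tool_pos"]
for z in(0,-.0187,-.045):
  for y in(-.0125,.0125): 
    for x in (-.009,.009):
      u=np.array(proj(s,t+M@[x,y,z]));print("w",x,y,z,u.round(),((u-[180,180])*2.4).round())
s2=r.snapshot("scene");s2["R"]=R.from_quat(s2["orientation"]).as_matrix();s2["o"]=np.array(s2["origin"])
Z=lambda u:((np.array(u)-[270,170])*4.5).round()
for y in(-.0125,.0125): print("sc tip",Z(proj(s2,t+M@[0,y,0])),"hold",Z(proj(s2,t+M@[0,y,-.0187])))
print("bar top c",Z(proj(s2,(.5883,-.0015,.156))),"bottom",Z(proj(s2,(.5883,-.0015,.118))))
cv2.imwrite("pics/s12.png",np.clip(cv2.resize(s2["frame"][190:270,280:360],None,fx=7,fy=7,interpolation=cv2.INTER_CUBIC).astype(float)*2.5,0,255).astype(np.uint8))
```

```text
w -0.009 -0.0125 0 [300. 304.] [288. 297.]
w 0.009 -0.0125 0 [299. 269.] [286. 215.]
w -0.009 0.0125 0 [351. 304.] [412. 297.]
w 0.009 0.0125 0 [352. 269.] [413. 215.]
w -0.009 -0.0125 -0.0187 [297. 323.] [282. 344.]
w 0.009 -0.0125 -0.0187 [297. 286.] [280. 255.]
w -0.009 0.0125 -0.0187 [354. 323.] [418. 344.]
w 0.009 0.0125 -0.0187 [355. 286.] [420. 255.]
w -0.009 -0.0125 -0.045 [293. 358.] [271. 427.]
w 0.009 -0.0125 -0.045 [292. 316.] [268. 326.]
w -0.009 0.0125 -0.045 [358. 358.] [428. 427.]
w 0.009 0.0125 -0.045 [360. 316.] [431. 326.]
sc tip [204. 322.] hold [204. 291.]
sc tip [249. 336.] hold [249. 305.]
bar top c [227. 274.] bottom [228. 338.]
```

View pics/s12.png

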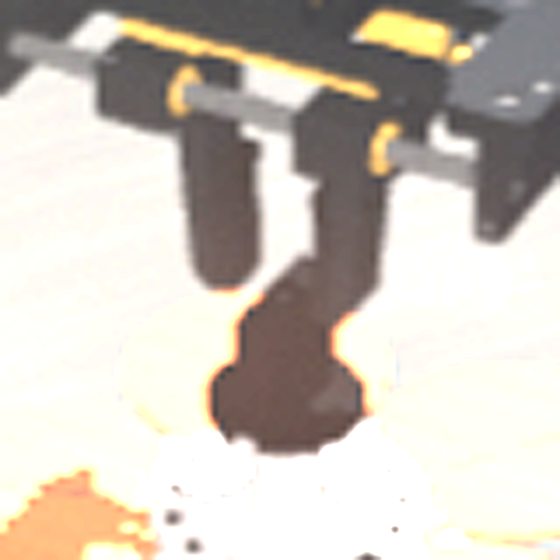

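Run:
```python
from plant import r
from h import *
import cv2
st,s=wrist(r);s2=r.snapshot("scene");s2["R"]=R.from_quat(s2["orientation"]).as_matrix();s2["o"]=np.array(s2["origin"])
M=R.from_quat(st["eef_rot"]).as_matrix();t=st["tool_pos"]
def pl(s,uv,x0):
    K=s["mtx"];d=s["R"]@np.array([(uv[0]-K[0,2])/K[0,0],-(uv[1]-K[1,2])/K[1,1],-1])
    o=M.T@(s["o"]-t);d=M.T@d
    return o+d*(x0-o[0])/d[0]
for x in(-.009,0,.009): print(x,pl(s2,(280+225/7,190+288/7),x),pl(s,(180+225/2.4,180+287/2.4),x),pl(s,(180+470/2.4,180+290/2.4),x))
print(st["clock"],t,st["opening"])
cv2.imwrite("pics/w12.png",np.clip(s["frame"].astype(float)*2.5,0,255).astype(np.uint8))
```

```text
-0.009 [-0.009      -0.0151587  -0.03263494] [-0.009      -0.02582275  0.00463946] [-0.009       0.02470208  0.00324705]
0 [-1.11022302e-16 -2.02957488e-02 -2.52704601e-02] [ 1.38777878e-17 -2.32680913e-02 -1.34786589e-02] [ 1.38777878e-17  2.22743760e-02 -1.47337574e-02]
0.009 [ 0.009      -0.0254328  -0.01790598] [ 0.009      -0.02071343 -0.03159678] [ 0.009       0.01984667 -0.03271457]
15.5 [ 0.58727223 -0.00127693  0.12259244] 0.3010159788328875
```

View pics/w12.png

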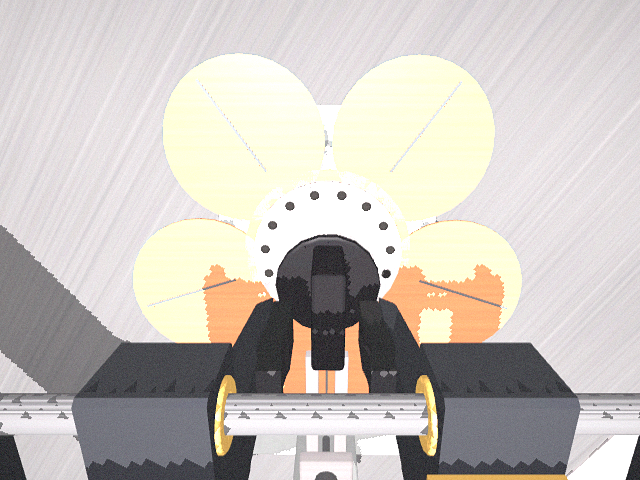

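The shut fingers met above the bar. Scene and wrist views both put the real fingertips about 22–32 mm above the reported TCP, so I need to go lower to get the pads onto the bar.

move_arm --turn '[[0,0,0],[0,0,0],[0,0,0],[0,0,0],[0,0,0],[0,0,0],[0,0,0],[0,0,0],[0,0,0],[0,0,0]]' --dp '[[0.02,0.02,0],[0,0,0],[0,0,0.1],[0,0,0.1],[0,0,0.1],[0,0,0.1],[0,0,0.1],[0,0,0.1],[0,0,0],[0,0,0]]' --jaw '[0,0,0,0,0,0,0,0,0,0]'

```text
clock: 16.43
tool_pos: [0.5878, -0.0004, 0.1079]
eef_rot: [0.468, 0.884, -0.0, -0.0]
contact_force: [-0.5, -0.1, 0.3]
opening: 0.502
```

Run:
```python
from plant import r
from h import *
import cv2
st,s=wrist(r);s2=r.snapshot("scene")
print(st["opening"],st["clock"],st["tool_pos"],st["contact_force"],st["moment"],ang(st))
B=lambda a:np.clip(a.astype(float)*2.5,0,255).astype(np.uint8)
a=cv2.resize(B(s2["frame"][190:270,280:360]),(480,480),interpolation=cv2.INTER_CUBIC)
b=cv2.resize(B(s["frame"][200:400,220:430]),None,fx=1.5,fy=1.5);c=np.zeros((480,800,3),np.uint8);c[:,:480]=a;c[:300,480:795]=b
cv2.imwrite("pics/c13.png",c)
```

```text
0.5017228742312361 16.4333 [ 5.87773850e-01 -3.97228455e-04  1.07854154e-01] [-0.45281558 -0.12038149  0.3323001 ] [ 0.0055724  -0.1256751   0.03680793] [124.17902574  34.17902849]
```

View pics/c13.png

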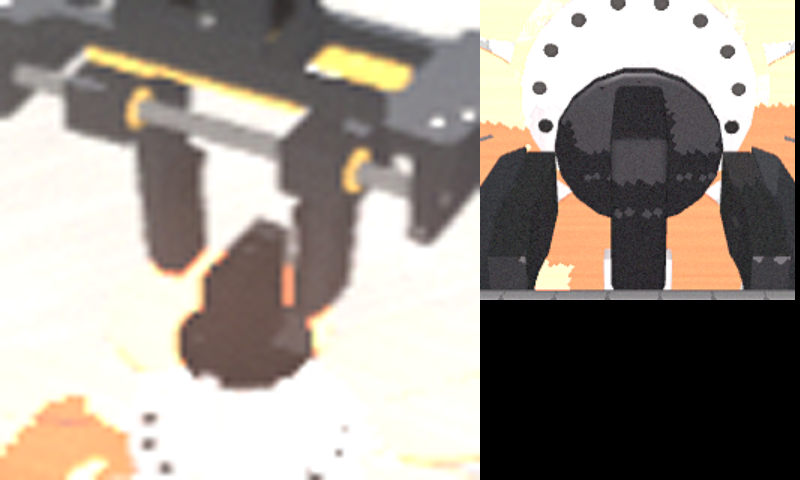

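move_arm --turn '[[0,0,0],[0,0,0],[0,0,0],[0,0,0],[0,0,0],[0,0,0]]' --dp '[[0,-0.02,0.1],[0,0,0.1],[0,0,0.1],[0,0,0.06],[0,0,0],[0,0,0]]' --jaw '[0,0,0,0,0,0]'

```text
clock: 17.03
tool_pos: [0.5874, -0.0006, 0.0989]
eef_rot: [0.468, 0.884, -0.0, -0.0]
contact_force: [0.3, 0.2, -0.7]
opening: 0.502
```

move_arm --turn '[[0,0,0],[0,0,0],[0,0,0],[0,0,0],[0,0,0],[0,0,0],[0,0,0],[0,0,0]]' --dp '[[0,0,0],[0,0,0],[0,0,0],[0,0,0],[0,0,0],[0,0,0],[0,0,0],[0,0,0]]' --jaw '[1,1,1,1,1,1,1,1]' --newtons 30

```text
clock: 17.7
tool_pos: [0.5879, -0.0004, 0.0992]
eef_rot: [0.468, 0.884, 0.0, 0.0]
contact_force: [1.1, -0.0, -0.6]
opening: 0.158
```

Run:
```python
from plant import r
from h import *
import cv2
st,s=wrist(r);s2=r.snapshot("scene")
print(st["opening"],st["clock"],st["tool_pos"],st["q"],st["contact_force"],st["moment"],ang(st))
B=lambda a:np.clip(a.astype(float)*2.5,0,255).astype(np.uint8)
a=cv2.resize(B(s2["frame"][190:270,280:360]),(480,480),interpolation=cv2.INTER_CUBIC)
b=cv2.resize(B(s["frame"][200:400,220:430]),None,fx=1.5,fy=1.5);c=np.zeros((480,800,3),np.uint8);c[:,:480]=a;c[:300,480:795]=b
cv2.imwrite("pics/c14.png",c)
```

```text
0.15833715594393832 17.7 [ 5.87881691e-01 -3.67335634e-04  9.91565069e-02] [ 0.23285201  0.83232726 -0.55048294  1.76293749  0.62147508  0.72610446
 -0.05361609] [ 1.09024116 -0.03903146 -0.58606916] [ 0.10121999 -0.37270991 -0.02522385] [124.18482765  34.18483258]
```

View pics/c14.png

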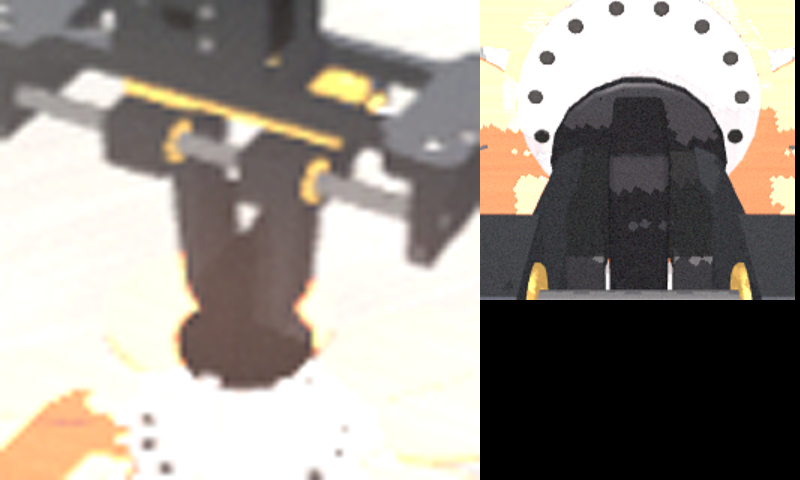

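The jaws are at 0.158 (13.9 mm), so they hold the 14 mm bar. Now the first click.

move_arm --turn '[[0,0,0.0047],[0,0,0.009],[0,0,0.01],[0,0,0.01],[0,0,0.01],[0,0,0.01],[0,0,0.009],[0,0,0.004],[0,0,0],[0,0,0]]' --dp '[[0,0,0],[0,0,0],[0,0,0],[0,0,0],[0,0,0],[0,0,0],[0,0,0],[0,0,0],[0,0,0],[0,0,0]]' --jaw '[1,1,1,1,1,1,1,1,1,1]' --newtons 40

```text
clock: 18.63
tool_pos: [0.5887, -0.0, 0.0992]
eef_rot: [0.641, 0.767, 0.001, 0.001]
contact_force: [4.6, 1.6, -3.8]
opening: 0.158
```

Run:
```python
from plant import r
from h import *
import cv2
st,s=wrist(r)
print(st["opening"],st["clock"],st["tool_pos"],st["q"],st["contact_force"],st["moment"],ang(st))
cv2.imwrite("pics/w15.png",s["frame"])
```

```text
0.15759250548140236 18.6333 [ 5.88724341e-01 -2.98489733e-05  9.91999895e-02] [ 0.17137139  0.81176661 -0.43752349  1.76547781  0.51188997  0.67700078
 -0.37356598] [ 4.64269642  1.5520631  -3.75987581] [ 0.31523486 -1.11521216 -0.0485932 ] [100.22612048  10.22605326]
```

View pics/w15.png

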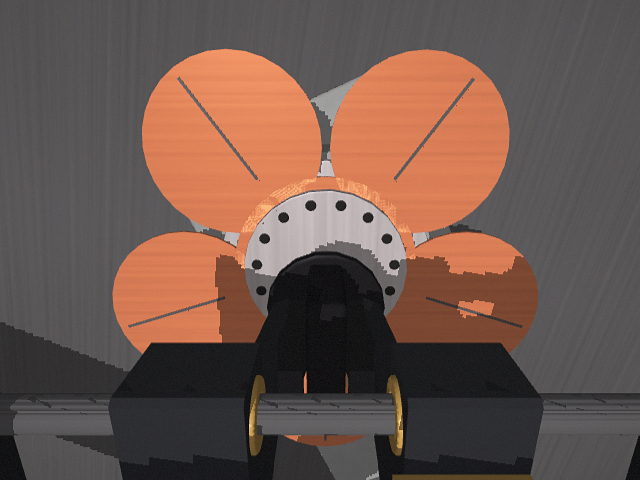

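First click: the tool turned 23.96° and the blank turned with it, with the petals still symmetric in the wrist view. I'll rest, then take the second click.

move_arm --turn '[[0,0,0],[0,0,0],[0,0,0],[0,0,0],[0,0,0]]' --dp '[[0,0,0],[0,0,0],[0,0,0],[0,0,0],[0,0,0]]' --jaw '[1,1,1,1,1]'

```text
clock: 19.1
tool_pos: [0.5887, -0.0001, 0.0992]
eef_rot: [0.641, 0.767, 0.001, 0.001]
contact_force: [5.4, 1.4, -2.7]
opening: 0.153
```

move_arm --turn '[[0,0,0.0047],[0,0,0.009],[0,0,0.01],[0,0,0.01],[0,0,0.01],[0,0,0.01],[0,0,0.009],[0,0,0.004],[0,0,0],[0,0,0]]' --dp '[[0,0,0],[0,0,0],[0,0,0],[0,0,0],[0,0,0],[0,0,0],[0,0,0],[0,0,0],[0,0,0],[0,0,0]]' --jaw '[1,1,1,1,1,1,1,1,1,1]'

```text
clock: 19.93
tool_pos: [0.5897, -0.0001, 0.0992]
eef_rot: [0.787, 0.617, 0.002, 0.001]
contact_force: [7.2, 0.2, -6.0]
opening: 0.157
```

Run:
```python
from plant import r
from h import *
st=r.get_state()
print(st["opening"],st["clock"],st["tool_pos"],st["q"],st["contact_force"],st["moment"],ang(st))
```

```text
0.15716295810514783 19.9333 [ 5.89663003e-01 -5.00489371e-05  9.91982899e-02] [ 0.10743895  0.79665604 -0.32261045  1.76802678  0.3902933   0.6359943
 -0.68156849] [ 7.21898606  0.22617417 -5.98019498] [ 0.25430739 -1.36051278 -0.01490191] [ 76.20438041 -13.79607225]
```

move_arm --turn '[[0,0,0],[0,0,0],[0,0,0],[0,0,0],[0,0,0]]' --dp '[[0,0,0],[0,0,0],[0,0,0],[0,0,0],[0,0,0]]' --jaw '[1,1,1,1,1]'

```text
clock: 20.35
tool_pos: [0.5897, -0.0001, 0.0992]
eef_rot: [0.787, 0.617, 0.002, 0.001]
contact_force: [7.8, 1.4, -4.5]
opening: 0.153
```

move_arm --turn '[[0,0,0.0047],[0,0,0.009],[0,0,0.01],[0,0,0.01],[0,0,0.01],[0,0,0.01],[0,0,0.009],[0,0,0.004],[0,0,0],[0,0,0]]' --dp '[[0,0,0],[0,0,0],[0,0,0],[0,0,0],[0,0,0],[0,0,0],[0,0,0],[0,0,0],[0,0,0],[0,0,0]]' --jaw '[1,1,1,1,1,1,1,1,1,1]'

```text
clock: 21.18
tool_pos: [0.5905, -0.0005, 0.0992]
eef_rot: [0.898, 0.44, 0.003, 0.001]
contact_force: [8.2, 0.5, -7.1]
opening: 0.157
```

move_arm --turn '[[0,0,0],[0,0,0],[0,0,0],[0,0,0],[0,0,0],[0,0,0],[0,0,0]]' --dp '[[0,0,0],[0,0,0],[0,0,0],[0,0,0],[0,0,0],[0,0,0],[0,0,0]]' --jaw '[1,1,1,1,1,1,1]'

```text
clock: 21.77
tool_pos: [0.5905, -0.0005, 0.0992]
eef_rot: [0.898, 0.44, 0.003, 0.001]
contact_force: [8.1, -0.7, -6.3]
opening: 0.153
```

Run:
```python
from plant import r
from h import *
import cv2
st,s=wrist(r)
print(st["opening"],st["clock"],st["tool_pos"],st["q"],st["contact_force"],st["moment"],ang(st))
cv2.imwrite("pics/w16.png",s["frame"])
s=r.snapshot("top");cv2.imwrite("pics/t16.png",cv2.resize(s["frame"][165:285,270:410],None,fx=5,fy=5))
s=r.snapshot("scene");cv2.imwrite("pics/s16.png",s["frame"])
```

```text
0.15283746392005873 21.7667 [ 5.90522092e-01 -4.95197695e-04  9.92171998e-02] [ 0.04227989  0.78695809 -0.20709966  1.77082064  0.2584384   0.60451308
 -0.9786002 ] [ 8.10067997 -0.67597353 -6.31388962] [ 0.12119434 -1.70568206  0.02803131] [ 52.16856805 -37.83237478]
```

View pics/w16.png

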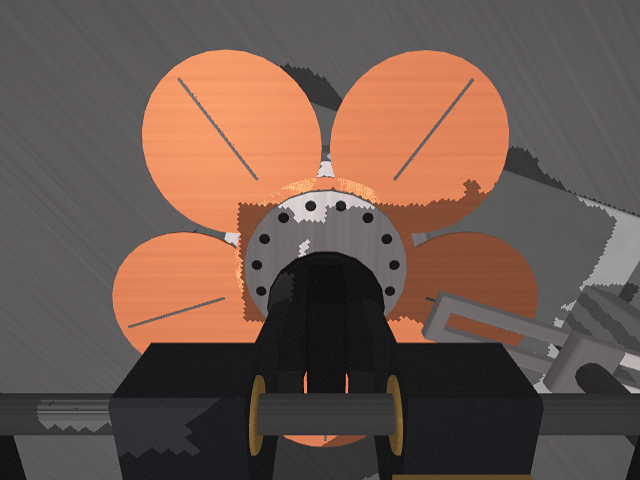

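View pics/t16.png

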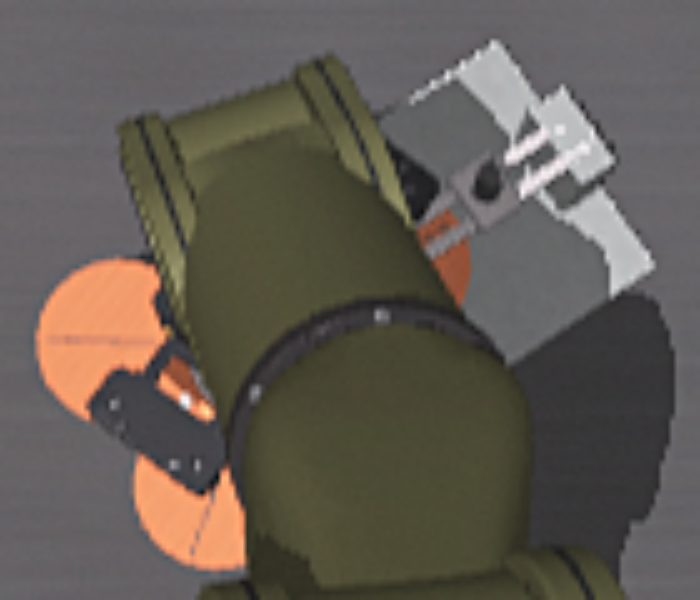

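View pics/s16.png

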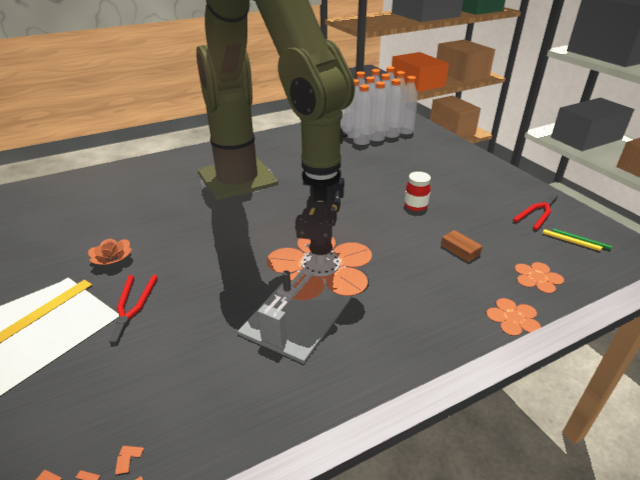

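Run:
```python
from plant import r
from h import *
s=r.snapshot("top")
h=ray(s,(270+489/5,165+180/5),.147);h0=ray(s,(270+392/5,165+238/5),.147)
print(h,np.linalg.norm(h-h0),np.hypot(*(h[:2]-[.5885,-.0015])))
st=r.get_state();print(st["clock"],ang(st),st["opening"],st["contact_force"],st["moment"])
```

```text
[ 0.66121585 -0.11568155  0.147     ] 0.05795990708952535 0.13536994284446655
21.9667 [ 52.16673902 -37.8341881 ] 0.15976284819471456 [ 8.94874042  0.40942455 -6.74857732] [ 0.10628776 -1.69334243  0.02589876]
```

Run:
```python
from plant import r
from h import *
import cv2
st,s=wrist(r);t=r.snapshot("top")
B=lambda a,g:np.clip(a.astype(float)*g,0,255).astype(np.uint8)
c=np.zeros((480,800,3),np.uint8)
c[:,:400]=cv2.resize(B(t["frame"][180:228,350:390],1.5),(400,480),interpolation=cv2.INTER_NEAREST)
c[:400,400:]=cv2.resize(B(s["frame"][280:440,480:640],2),(400,400))
cv2.imwrite("pics/c17.png",c)
for p in [(.6667,-.1181,.147),(.6667,-.1181,.103)]:
    print("wrist pred",proj(s,p),(np.array(proj(s,p))-[480,280])*2.5)
    t["R"]=R.from_quat(t["orientation"]).as_matrix();t["o"]=np.array(t["origin"]);print("top pred",(np.array(proj(t,p))-[350,180])*10)
```

```text
wrist pred (np.float64(653.8962392414517), np.float64(439.80016194293273)) [434.7405981  399.50040486]
top pred [187.16356311 188.79635846]
wrist pred (np.float64(587.3580991033216), np.float64(372.6914586058273)) [268.39524776 231.72864651]
top pred [170.20945328 224.08892153]
```

View pics/c17.png

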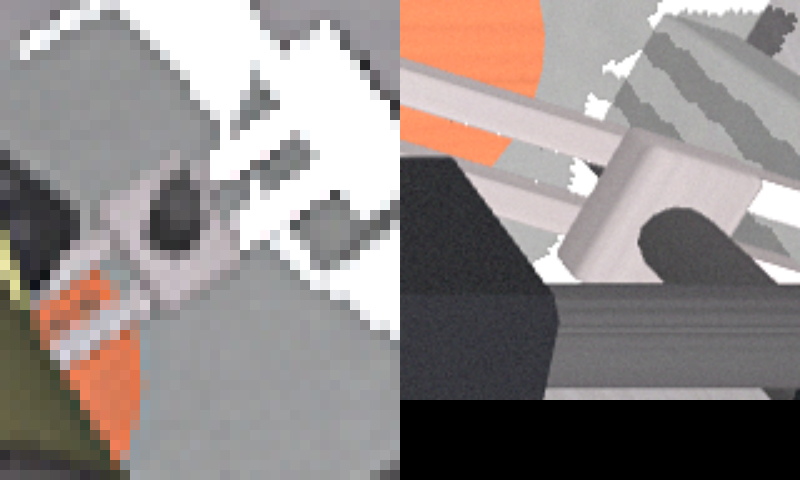

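```bash
python3 -c "
from plant import r
print(r.finish_job())"
```

```text
the job is handed in; nothing more can be done
None
```

I handed the job in at about 22 s, with the scriber drawn out to the end of its slot and the knob at the third click, the jaws still closed on the bar. The hand-in gave no verdict.

**Scriber:** I drew it at about 2 cm/s along the slot until it stalled on the outer stop, with about 15 N of push-back. After release, the wrist view put the handle about 140 mm from the knob axis. In the final pictures it was still within about 1 pixel (2.5 mm) in the top view and 5 pixels in the wrist view of that spot. A rougher single reading from the top view gave 135 mm. I put that down to coarse pixels and camera calibration, and relied on the stall and the wrist view.

**Knob:** I turned it clockwise in three steps, resting about half a second at each stop. The tool turned 23.96°, then 47.98°, then 72.02° in total. The petals moved with it. At the end the jaws read about 14 mm, which matches the bar, and the sideways force was about 8 N.

**What went wrong:**
- **First knob grip missed:** The fingers shut on top of the bar and pressed it with about 7 N. The real fingertips sit roughly 25–30 mm higher than the reported tool point. I opened, went lower and gripped the bar properly, without turning the knob.
- **Scriber grip was high:** By the same offset, I probably held the handle near its top rather than at the given point. It still slid steadily to the stop.

I saw no sign that the other things on the bench had been touched.

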